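Third hand at the screwdriving jig

TASK

Of the three look-alike aluminium spacer blocks, pick up the one that fits the jig's channel (the middle one in width, 30 mm), set it flat on the black jig's bed with a screw-hole end towards the blue sprung fence, and slide it between the two steel cheeks against the fence until the black pointers stand in the green, never as far as the red. Hold it there steadily for at least two seconds and finish while still gripping and pressing it, so that a colleague can drive the screw: do not let go. Leave the other two blocks and the loose things around where they are.

Things in the scene. Friction and masses are not known exactly. Their poses are not given: they have to be found in the camera images.
- spacer_mid_c (a point): Bare aluminium spacer block standing on the green mat, 50 mm long (its x), 30 mm wide (its y), 50 mm high, about 200 g, small dark screw holes in its top and its two end faces; this point is its centre, 25 mm above its underside. This is the block to use: its width fits the jig's channel.
- spacer_narrow_c (a point): Bare aluminium spacer block standing on the green mat, 50 mm long (its x), 22 mm wide (its y), 50 mm high, about 150 g, small dark screw holes in its top and its two end faces; this point is its centre, 25 mm above its underside. Too narrow: leave it.
- spacer_wide_c (a point): Bare aluminium spacer block standing on the green mat, 50 mm long (its x), 38 mm wide (its y), 50 mm high, about 260 g, small dark screw holes in its top and its two end faces; this point is its centre, 25 mm above its underside. Too wide for the channel: leave it.
- jig_seat (a point): Point on top of the jig's flat black bed (20 mm above the table, 18 mm above the mat), on the channel's centre line, straight below the face of the sprung fence when that is at rest. x is the pressing direction, into the fence (roughly away from the robot), y across the channel to the left, z up. Against the fence at rest the block's centre is at x = -25 mm, z = 25 mm from this point.
- channel (a point): Point on the bed midway between the two steel cheeks where the straight channel begins, 30 mm before jig_seat; axes as jig_seat. The cheeks are 8 mm high and 35 mm apart; from here they run straight 55 mm towards +x and flare outwards for 18 mm towards -x.
- jig: The jig; origin 18 mm below jig_seat, same axes. Its bed is 140 mm wide and reaches from x = -130 to +100 mm, clear before the cheeks. Beside and behind the fence stand rails 41 mm above the bed, at y = +-48 to 64 mm from x = -4 to 58 mm, with the graduations on top, and a spring housing from x = 70 mm, 50 mm high.
- fence_face (a point): Centre line of the face of the blue sprung fence, 30 mm above the bed; moves with the fence; x is the pressing direction. The fence is an upright plate 64 mm wide and 10 mm thick, from 12 to 52 mm above the bed (its lower edge passes over the cheeks).
- fence (a joint): How far the fence has been pushed back along x, in m: 0 at rest, 0.040 at its end. A spring pushes back 0.5 N for every mm. Two black pointers on the fence show it on the rails beside it: green from 12 to 24 mm (about 6 to 12 N), red from 30 mm on.
- screwdriver: Screwdriver with orange handle lying on the right of the mat; origin on its underside. Bystander.
- sleeve_a: White plastic tube, 36 mm across, 60 mm high, standing at the left of the mat; origin at its underside. Bystander.
- sleeve_b: White plastic tube, 36 mm across, 40 mm high, standing at the left of the mat; origin at its underside. Bystander.
- fitting: Brass fitting, 26 mm across, 30 mm high, standing at the back of the mat; origin at its underside. Bystander.
- oil_jar: Amber jar with blue cap, 50 mm across, 70 mm high, at the back right of the mat; origin at its underside. Bystander.
Things that resemble listed ones, but are neither listed nor needed, are in the scene too. Leave any brown, pink or yellow look-alike of the part that bears spacer_mid_c alone.

How it is judged:
By the outcome, as a careful person would: the job done as asked, in the order asked, and still so for the second after the job is handed in, while the arm keeps its last pose, push and grip.
It also fails if it takes over 45 s, if anything falls off the work surface, if the arm or the gripper's body presses on something with over 40 N, if the wrist force passes 120 N, or if a joint passes its speed limit or range.

ROBOT

A 6-joint arm with a two-finger parallel gripper is mounted at the origin on the work surface. World frame = base frame: x ahead of the robot, y to its left, z up, the work surface at z = 0. Lengths are in mm, angles in degrees, forces in N, time in s.
With the tool pointing down it reaches from about 300 to 850 mm from the base axis. Payload 4.2 kg.
Tool frame: the origin (TCP) lies midway between the tips of the shut fingers; the grasp point (between the pads) lies 19 mm behind it; y points along the fingers, z is the direction in which the jaws open and shut, and the axes are right-handed (so a half turn about y gives the same grasp; the last joint's range is limited). The gripper opens to 91 mm and grips with 3 to 60 N. Pads are 32 mm wide; open, the fingers measure 118 mm over their backs; the gripper's body (76 mm by 178 mm) begins 60 mm behind the grasp point.
Start: joints at [-77.98, 18.312, 89.639, -0, 72.044, -1.146], TCP at [130.978, -559.903, 188.176] pointing down, gripper open.
Joint ranges: [-177.97, 177.97], [-48.28, 115.42], [12.27, 149.76], [-77.06, 257.06], [2.81, 150.46], [-146.56, 146.56]. Speed limits (degrees/s): [147.25, 147.25, 180, 180, 180, 180].

INTERFACE

Orientations are given as [roll, pitch, yaw] about the fixed x, y, z axes, in that order (R = Rz(yaw) Ry(pitch) Rx(roll)).
In Python, from workcell import env gives the robot as it stands.
- The arm moves only by the shell command python3 -m handwheel 'ROWS' [FORCE]. ROWS is JSON, a list of rows, each a list of 3 entries, a list of its own where there are three numbers: the opening, from 0 (shut) to 1 (fully open), then the shift along the tool's x, y, z in mm, then the turn, a rotation vector about the tool's x, y, z in degrees. A call has exactly 10 rows; each row shifts and turns the commanded pose from where the row before left it, along the tool's axes as they then stand; what a row does not reach is not made up. A row lasts 1/12 s, in which the tool goes at most 41.7 mm and 7.16 degrees, less where a joint would pass 70% of its speed; a pose out of reach is approached as far as the arm can. A call is refused whole if a number of a shift passes 41.7 or a number of a turn 7.16, either way. A call with a gripper value outside its range is refused whole. The fingers move at their own pace and stop on an object; FORCE is the grip in N (left out, the last holds). Time passes only in rows, so rows that do not move let the fingers close, or fill a call up. It gives the time, the measured TCP pose, the force and the opening at its end, in the units of the state.
- env.state(): the state, without advancing time (a new reading comes with each control period).
- env.grab_frame(name): name is "scene" or "top" or "wrist"; returns the picture (384x512x3 uint8, red, green, blue); there is no depth.
- env.camera_info(name): a dict with "fx", "fy", "cx", "cy" (pixels), "camera_from_world" (4x4, takes a point from world to camera coordinates); the wrist camera has in their place "mount" (4x4, takes a point from camera to tool coordinates, whose origin is the TCP and whose axes are the tool frame's). Camera axes: x right, y down, z forward; pixel columns grow to the right and rows downward; lengths in mm; the calibration is good to about 2 mm. The wrist camera is an equidistant fisheye: a pixel r from the principal point sees the ray r / f radians off the axis. A picture is of the moment at which its call begins: read the wrist's pose just before it. camera_info takes no time and is no camera call.
- env.job_done(): hands the job in, once; it reports no verdict.
Trained networks look in the newest picture that a camera, given by its name, has taken for a name from the list of things; names that differ only in an ending like _2 or _b are one class to them, and where a whole thing is asked for, a point or a joint stands for the part that bears it (a point fixed in the world has none). Each returns a list of dicts, best first, with "p" (0 to 1); they miss things now and then, are a little off and sometimes report something else, mostly with a low value. They report only what shows in the picture. A call takes as long as a camera call. They do not tell look-alikes from the thing itself.
- env.masks_of(camera, label): "region" (384x512 bool, what is visible of it) and "location" ([column, row] in pixels, amid what is visible of it).
The state is a dict: "time_s": time; "qpos": joint angles; "qvel": joint speeds; "effort": joint torques, N m; "ee_pos": TCP position; "ee_rot": TCP orientation; "force": force on the tool from outside, world axes, zero at the start; "torque": the same for the moment, N m; "gripper_width": finger opening in mm.
Only numpy, scipy, OpenCV 4.12 (cv2) and the standard library are available. Lean on these libraries where they do the work, as an engineer would, in place of code of your own. Each camera call takes 0.05 s, during which the arm holds its last target.

## Working session

There is one attempt and no reset: what is moved stays moved. The work goes in short steps, Python scripts to look and compute and a shell command to move; the robot and the scene stay as the last step left them, time stands still between calls to the robot, and variables do not carry over. Pictures are saved under pics/ and viewed, and the job is handed in when it is done.

```bash
ls; mkdir -p pics; cat > h.py <<'E'
import numpy as np, cv2
from workcell import env
from scipy.spatial.transform import Rotation as R
def snap(c,fn=None):
    im=env.grab_frame(c)
    if fn: cv2.imwrite('pics/'+fn,cv2.cvtColor(np.ascontiguousarray(im),cv2.COLOR_RGB2BGR))
    return im
def pix2plane(c,uv,z):
    i=env.camera_info(c);T=np.array(i['camera_from_world']);Ti=np.linalg.inv(T)
    d=np.array([(uv[0]-i['cx'])/i['fx'],(uv[1]-i['cy'])/i['fy'],1.])
    d=Ti[:3,:3]@d;o=Ti[:3,3];return o+d*(z-o[2])/d[2]
def proj(c,P):
    i=env.camera_info(c);T=np.array(i['camera_from_world'])
    P=np.atleast_2d(P)@T[:3,:3].T+T[:3,3]
    return np.c_[P[:,0]/P[:,2]*i['fx']+i['cx'],P[:,1]/P[:,2]*i['fy']+i['cy']]
def toolR():
    s=env.state();return R.from_euler('xyz',s['ee_rot'],degrees=True).as_matrix(),np.array(s['ee_pos'])
E
python3 - <<'E'
from h import *
np.set_printoptions(precision=3,suppress=True)
s=env.state();print(s);
print(toolR()[0])
snap('scene','s0.png');snap('top','t0.png')
for c in('scene','top'):
    print(env.camera_info(c))
    for l in('spacer_mid_c','jig','fence_face'):
        for m in env.masks_of(c,l)[:6]: print(c,l,round(m['p'],2),m['location'],m['region'].sum())
E
```

```text
pics
{'time_s': 0.0, 'qpos': array([-77.98 ,  18.35 ,  89.708,  -0.001,  72.042,  -1.146]), 'qvel': array([-0.01 , -0.083,  0.062,  0.047, -0.029, -0.065]), 'effort': array([ -0.002, -41.247, -23.198,   0.073,   0.046,  -0.   ]), 'ee_pos': array([ 130.843, -559.344,  187.329]), 'ee_rot': array([ -90.1  ,    0.001, -166.833]), 'force': array([ 0.338, -0.948, -0.942]), 'torque': array([ 0.06 , -0.002,  0.003]), 'gripper_width': 91.29643514093658}
[[-0.974 -0.     0.228]
 [-0.228  0.002 -0.974]
 [-0.    -1.    -0.002]]
{'fx': 357.71256534288517, 'fy': 357.71256534288517, 'cx': 260.349592005201, 'cy': 195.59579128142718, 'camera_from_world': array([[  -0.508,    0.861,    0.019,  291.893],
       [   0.631,    0.387,   -0.672, -333.051],
       [  -0.587,   -0.329,   -0.74 , 1406.788],
       [   0.   ,    0.   ,    0.   ,    1.   ]])}
scene spacer_mid_c 0.81 [351.6, 200.1] 362
scene spacer_mid_c 0.73 [297.0, 170.8] 237
scene spacer_mid_c 0.63 [306.1, 209.4] 320
scene spacer_mid_c 0.53 [315.0, 189.0] 247
scene jig 0.86 [219.7, 195.2] 3048
scene fence_face 0.62 [218.2, 188.8] 194
scene fence_face 0.43 [318.5, 189.0] 208
scene fence_face 0.26 [222.0, 191.5] 3012
{'fx': 482.4935378314156, 'fy': 482.4935378314156, 'cx': 256.87710081900786, 'cy': 191.01706116376732, 'camera_from_world': array([[   0.026,   -1.   ,    0.005,  -27.815],
       [  -0.991,   -0.027,   -0.129,  579.902],
       [   0.129,   -0.002,   -0.992, 1406.248],
       [   0.   ,    0.   ,    0.   ,    1.   ]])}
top spacer_mid_c 0.77 [210.6, 232.7] 206
top spacer_mid_c 0.71 [207.4, 208.0] 190
top spacer_mid_c 0.62 [239.1, 244.5] 180
top spacer_mid_c 0.47 [175.4, 239.1] 169
top jig 0.66 [290.0, 187.3] 3434
top fence_face 0.66 [104.5, 227.6] 166
top fence_face 0.42 [292.6, 176.4] 119
```

```bash
python3 - <<'E'
import cv2
a=cv2.imread('pics/t0.png');cv2.imwrite('pics/t0z.png',cv2.resize(a[130:290,90:370],None,fx=2.8,fy=2.8,interpolation=cv2.INTER_CUBIC))
a=cv2.imread('pics/s0.png');cv2.imwrite('pics/s0z.png',cv2.resize(a[130:270,150:410],None,fx=3,fy=3,interpolation=cv2.INTER_CUBIC))
E
```

```text
(no output)
```

View pics/t0z.png

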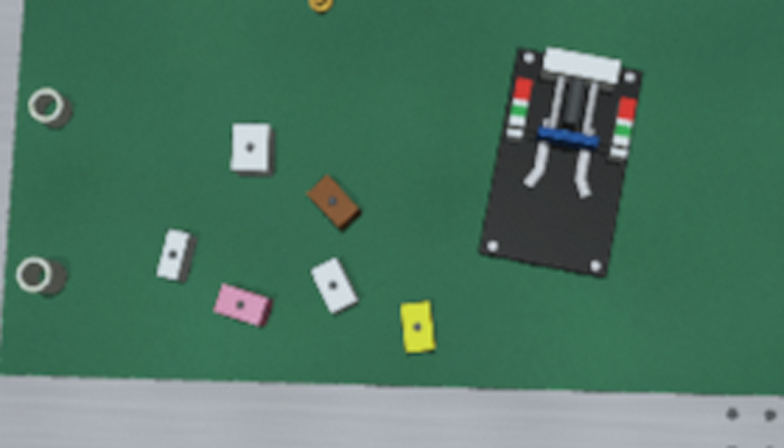

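View pics/s0z.png

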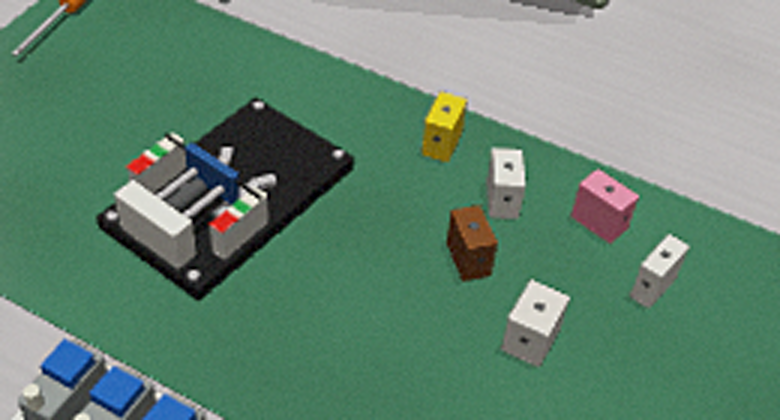

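```bash
cat > fit.py <<'E'
from h import *
from scipy.optimize import minimize
def boxhull(c,x,y,yaw,L,W,z0,z1,S):
    a=np.radians(yaw);r=np.array([[np.cos(a),-np.sin(a)],[np.sin(a),np.cos(a)]])
    P=[np.r_[np.array([x,y])+r@np.array([i*L/2,j*W/2]),z] for i in(-1,1) for j in(-1,1) for z in(z0,z1)]
    return cv2.convexHull(((proj(c,np.array(P))+.5)*S).astype(np.float32))
def iou(p,masks,L,W,z0,z1,S=8):
    t=0
    for c,(m,(u0,v0)) in masks.items():
        h=boxhull(c,*p,L,W,z0,z1,S)-np.float32([u0*S,v0*S])
        q=np.zeros(m.shape,np.uint8);cv2.fillConvexPoly(q,np.round(h).astype(np.int32),1);q=q>0
        t+=(q&m).sum()/(q|m).sum()
    return t/len(masks)
def fit(masks,L,W,z0,z1,p0):
    best=None
    for yaw in range(-90,90,10):
        r=minimize(lambda p:-iou(p,masks,L,W,z0,z1),[p0[0],p0[1],yaw],method='Nelder-Mead',options=dict(initial_simplex=[[p0[0],p0[1],yaw],[p0[0]+8,p0[1],yaw],[p0[0],p0[1]+8,yaw],[p0[0],p0[1],yaw+12]],xatol=.05,fatol=1e-4))
        if best is None or r.fun<best.fun: best=r
    return best.x,-best.fun
E
cat > f1.py <<'E'
from fit import *
np.set_printoptions(precision=2,suppress=True)
S=8
def greymask(c,fn,loc,h=26):
    im=cv2.imread('pics/'+fn);u0,v0=int(loc[0])-h,int(loc[1])-h
    cr=cv2.resize(im[v0:v0+2*h,u0:u0+2*h],None,fx=S,fy=S,interpolation=cv2.INTER_CUBIC).astype(int)
    g=cr.max(2)-cr.min(2)
    m=((g<28)&(cr.max(2)>70)).astype(np.uint8)
    n,l,st,ce=cv2.connectedComponentsWithStats(m)
    k=l[h*S,h*S]
    return l==k,(u0,v0)
for name,tl in dict(wide=(179.3,183),mid=(209,232),narrow=(152.3,221.3)).items():
    P=pix2plane('top',tl,52);sl=proj('scene',[P[0],P[1],30])[0]
    ms={'top':greymask('top','t0.png',tl,16),'scene':greymask('scene','s0.png',sl,22)}
    print(name,P,sl,[m[0].sum()/64 for m in ms.values()])
    for W in(22,30,38):
        x,f=fit(ms,50,W,2,52,P); print(W,x,round(f,3))
        if f>.0: print({c:round(iou(x,{c:ms[c]},50,W,2,52),3) for c in ms})
E
python3 f1.py
python3 - <<'E'
from h import *
# jig corners: view bigger
a=cv2.imread('pics/t0.png');cv2.imwrite('pics/t0j.png',cv2.resize(a[140:240,255:325],None,fx=6,fy=6,interpolation=cv2.INTER_CUBIC))
a=cv2.imread('pics/s0.png');cv2.imwrite('pics/s0j.png',cv2.resize(a[155:235,175:275],None,fx=7,fy=7,interpolation=cv2.INTER_CUBIC))
E
```

```text
wide [596.35 218.39  52.  ] [326.33 235.53] [np.float64(272.46875), np.float64(413.90625)]
22 [598.41 223.37 -22.61] 0.704
{'top': np.float64(0.655), 'scene': np.float64(0.753)}Traceback (most recent call last):
  File "f1.py", line 17, in <module>
    x,f=fit(ms,50,W,2,52,P); print(W,x,round(f,3))
        ~~~^^^^^^^^^^^^^^^^
  File "fit.py", line 17, in fit
    r=minimize(lambda p:-iou(p,masks,L,W,z0,z1),[p0[0],p0[1],yaw],method='Nelder-Mead',options=dict(initial_simplex=[[p0[0],p0[1],yaw],[p0[0]+8,p0[1],yaw],[p0[0],p0[1]+8,yaw],[p0[0],p0[1],yaw+12]],xatol=.05,fatol=1e-4))
    res = _minimize_neldermead(fun, x0, args, callback, bounds=bounds,
                               **options)
    fxr = func(xr)
    fx = function(np.copy(x), *(wrapper_args + args))
  File "fit.py", line 17, in <lambda>
    r=minimize(lambda p:-iou(p,masks,L,W,z0,z1),[p0[0],p0[1],yaw],method='Nelder-Mead',options=dict(initial_simplex=[[p0[0],p0[1],yaw],[p0[0]+8,p0[1],yaw],[p0[0],p0[1]+8,yaw],[p0[0],p0[1],yaw+12]],xatol=.05,fatol=1e-4))
                         ~~~^^^^^^^^^^^^^^^^^^^
  File "fit.py", line 10, in iou
    h=boxhull(c,*p,L,W,z0,z1,S)-np.float32([u0*S,v0*S])
      ~~~~~~~^^^^^^^^^^^^^^^^^^
  File "fit.py", line 6, in boxhull
    return cv2.convexHull(((proj(c,np.array(P))+.5)*S).astype(np.float32))
                            ~~~~^^^^^^^^^^^^^^^
  File "h.py", line 13, in proj
    i=env.camera_info(c);T=np.array(i['camera_from_world'])
ValueError: time passes only in moves, steps and waits
```

View pics/t0j.png

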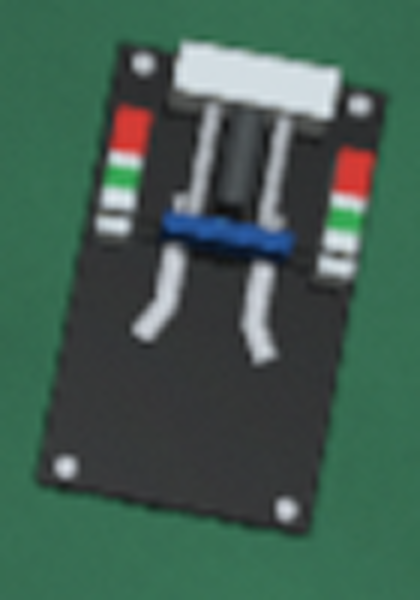

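View pics/s0j.png

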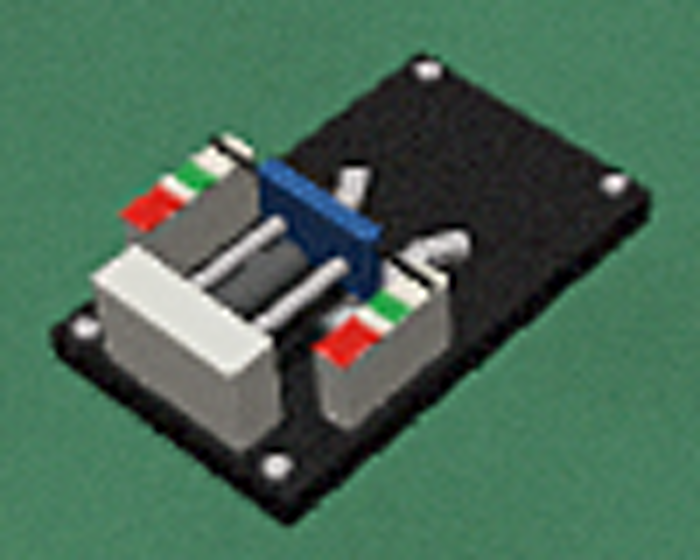

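```bash
python3 - <<'E'
import re
s=open('h.py').read()
s=s.replace("def snap","import functools\n@functools.lru_cache\ndef info(c): return env.camera_info(c)\ndef snap",1)
s=s.replace("i=env.camera_info(c);","i=info(c);")
open('h.py','w').write(s)
s=open('f1.py').read()
s+='''
def jm(c,fn,lo,hi):
    im=cv2.imread('pics/'+fn);u0,v0=lo
    cr=cv2.resize(im[v0:hi[1],u0:hi[0]],None,fx=S,fy=S,interpolation=cv2.INTER_CUBIC).astype(int)
    m=((cr[...,1]-cr[...,2])<22).astype(np.uint8)
    n,l,st,ce=cv2.connectedComponentsWithStats(m);k=1+np.argmax(st[1:,4])
    cs,_=cv2.findContours((l==k).astype(np.uint8),cv2.RETR_EXTERNAL,cv2.CHAIN_APPROX_NONE)
    q=np.zeros(m.shape,np.uint8);cv2.drawContours(q,cs,-1,1,-1)
    cv2.imwrite('pics/m_%s.png'%c,cv2.resize(q*255,None,fx=.6,fy=.6))
    return q>0,lo
ms={'top':jm('top','t0.png',(255,140),(325,240)),'scene':jm('scene','s0.png',(175,155),(275,235))}
P=pix2plane('top',(290,187),20);print('jig',P)
for mm in (ms,{'top':ms['top']},{'scene':ms['scene']}):
    x,f=fit(mm,230,140,2,20,P)
    # centre is at jig x=-15
    a=np.radians(x[2]);print(x,round(f,3),'seat',x[:2]+15*np.array([np.cos(a),np.sin(a)]))
'''
open('f1.py','w').write(s)
E
python3 f1.py
```

```text
wide [596.35 218.39  52.  ] [326.33 235.53] [np.float64(272.46875), np.float64(413.90625)]
22 [598.41 223.37 -22.61] 0.704
{'top': np.float64(0.655), 'scene': np.float64(0.753)}
30 [598.88 222.1   -6.24] 0.831
{'top': np.float64(0.839), 'scene': np.float64(0.822)}
38 [599.07 222.97  -1.16] 0.895
{'top': np.float64(0.86), 'scene': np.float64(0.929)}
mid [453.78 124.67  52.  ] [316.56 189.38] [np.float64(207.15625), np.float64(269.71875)]
22 [454.22 128.75  34.85] 0.783
{'top': np.float64(0.727), 'scene': np.float64(0.84)}
30 [455.09 127.05  29.73] 0.88
{'top': np.float64(0.924), 'scene': np.float64(0.836)}
38 [454.82 128.3   21.48] 0.81
{'top': np.float64(0.784), 'scene': np.float64(0.835)}
narrow [480.67 292.21  52.  ] [366.96 218.03] [np.float64(189.84375), np.float64(254.484375)]
22 [482.75 299.02 -11.62] 0.869
{'top': np.float64(0.808), 'scene': np.float64(0.93)}
30 [483.06 298.95  -2.82] 0.785
{'top': np.float64(0.757), 'scene': np.float64(0.812)}
38 [482.26 298.69   1.96] 0.667
{'top': np.float64(0.64), 'scene': np.float64(0.695)}
jig [ 597.75 -112.52   20.  ]
[ 597.67 -111.71   -9.6 ] 0.928 seat [ 612.46 -114.21]
[ 598.93 -113.31   -9.37] 0.961 seat [ 613.73 -115.75]
[ 594.57 -110.72   -9.65] 0.911 seat [ 609.36 -113.24]
```

```bash
python3 -m handwheel '[[0.65,[-23.6,0,-29.8],[0,0,0]],[0.65,[-23.6,0,-29.8],[0,0,0]],[0.65,[-23.6,0,-29.8],[0,0,0]],[0.65,[-23.6,0,-29.8],[0,0,0]],[0.65,[-23.6,0,-29.8],[0,0,0]],[0.65,[-23.6,0,-29.8],[0,0,0]],[0.65,[-23.6,0,-29.8],[0,0,0]],[0.65,[-23.6,0,-29.8],[0,0,0]],[0.65,[-23.6,0,-29.8],[0,0,0]],[0.65,[-23.6,0,-29.8],[0,0,0]]]' 40
```

```text
time_s: 1.23
ee_pos: [293.2, -214.3, 188.4]
ee_rot: [-90.0, 0.0, -166.9]
force: [0.6, -0.9, -0.5]
gripper_width: 59.4
```

```bash
python3 -m handwheel '[[0.65,[-23.5,0,-29.5],[0,0,0]],[0.65,[-23.5,0,-29.5],[0,0,0]],[0.65,[-23.5,0,-29.5],[0,0,0]],[0.65,[-23.5,0,-29.5],[0,0,0]],[0.65,[-23.5,0,-29.5],[0,0,0]],[0.65,[-23.5,0,-29.5],[0,0,0]],[0.65,[-23.5,0,-29.5],[0,0,0]],[0.65,[-23.5,0,-29.5],[0,0,0]],[0.65,[-23.5,0,-29.5],[0,0,0]],[0.65,[-23.5,0,-29.5],[0,0,0]]]' 40
python3 -m handwheel '[[0.65,[0,0,0],[0,-5.3,0]],[0.65,[0,0,0],[0,-5.3,0]],[0.65,[0,0,0],[0,-5.3,0]],[0.65,[0,0,0],[0,0,0]],[0.65,[0,0,0],[0,0,0]],[0.65,[0,0,0],[0,0,0]],[0.65,[0,0,0],[0,0,0]],[0.65,[0,0,0],[0,0,0]],[0.65,[0,0,0],[0,0,0]],[0.65,[0,0,0],[0,0,0]]]'
cat >> h.py <<'E'
def wray(uv):
    i=info('wrist');d=np.array([uv[0]-i['cx'],uv[1]-i['cy']]);r=np.hypot(*d);th=r/i['fx']
    return np.r_[np.sin(th)*d/max(r,1e-9),np.cos(th)]
def wplane(uv,z,pose):
    Rt,p=pose;M=np.array(info('wrist')['mount']);o=Rt@M[:3,3]+p;d=Rt@M[:3,:3]@wray(uv);return o+d*(z-o[2])/d[2]
def wproj(P,pose):
    Rt,p=pose;i=info('wrist');M=np.array(i['mount']);q=(np.atleast_2d(P)-p)@Rt;q=(q-M[:3,3])@M[:3,:3]
    th=np.arctan2(np.hypot(q[:,0],q[:,1]),q[:,2]);a=np.arctan2(q[:,1],q[:,0])
    return np.c_[i['cx']+i['fx']*th*np.cos(a),i['cy']+i['fx']*th*np.sin(a)]
E
python3 - <<'E'
from h import *
np.set_printoptions(precision=3,suppress=True)
pose=toolR();print(pose)
im=snap('wrist','w1.png');print(info('wrist'))
np.save('w1.npy',np.c_[pose[0],pose[1]])
for m in env.masks_of('wrist','spacer_mid_c'): print(m['p'],m['location'],m['region'].sum(), wplane(m['location'],40,pose))
E
```

```text
time_s: 2.07
ee_pos: [454.9, 126.8, 188.3]
ee_rot: [-90.0, 0.0, -166.8]
force: [0.8, -0.3, -0.3]
gripper_width: 59.4
time_s: 2.9
ee_pos: [454.5, 124.7, 188.2]
ee_rot: [-90.0, 0.0, -151.0]
force: [-0.6, -0.7, -0.6]
gripper_width: 59.1
(array([[-0.874,  0.   ,  0.485],
       [-0.485, -0.   , -0.874],
       [-0.   , -1.   ,  0.   ]]), array([454.525, 124.683, 188.176]))
{'fx': 297.3186396354542, 'fy': 297.3186396354542, 'cx': 257.48766851836854, 'cy': 201.3551500004425, 'mount': array([[   0.001,    0.968,    0.251,  -70.465],
       [  -0.   ,   -0.251,    0.968, -197.387],
       [   1.   ,   -0.001,    0.   ,   -0.628],
       [   0.   ,    0.   ,    0.   ,    1.   ]])}
0.91 [293.9, 239.2] 734 [416.6    52.005  40.   ]
0.91 [285.0, 115.5] 1235 [541.947 137.568  40.   ]
0.76 [253.1, 183.7] 1213 [453.754 130.805  40.   ]
0.68 [178.5, 161.6] 1381 [434.566 222.116  40.   ]
```

View pics/w1.png

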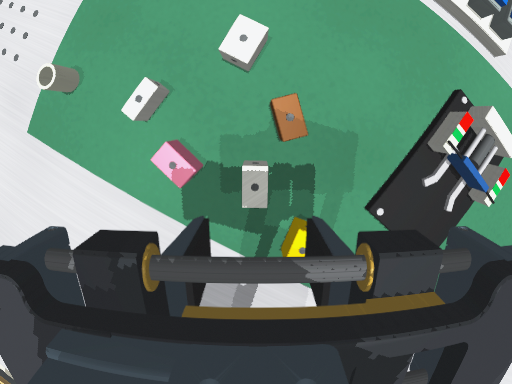

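```bash
cat > wf.py <<'E'
from h import *
from scipy.optimize import minimize
def hullw(p,pose,L,W,z0,z1,lo,S):
    a=np.radians(p[2]);r=np.array([[np.cos(a),-np.sin(a)],[np.sin(a),np.cos(a)]])
    P=[np.r_[np.array(p[:2])+r@np.array([i*L/2,j*W/2]),z] for i in(-1,1) for j in(-1,1) for z in(z0,z1)]
    return cv2.convexHull(((wproj(np.array(P),pose)+.5-np.array(lo))*S).astype(np.float32))
def wfit(m,lo,S,pose,L,W,z0,z1,p0):
    def f(p):
        q=np.zeros(m.shape,np.uint8);cv2.fillConvexPoly(q,np.round(hullw(p,pose,L,W,z0,z1,lo,S)).astype(np.int32),1);q=q>0
        return -(q&m).sum()/(q|m).sum()
    b=None
    for dy in(-8,-3,3,8):
        p=np.array(p0,float)+[0,0,dy]
        r=minimize(f,p,method='Nelder-Mead',options=dict(initial_simplex=[p,p+[5,0,0],p+[0,5,0],p+[0,0,7]]))
        if b is None or r.fun<b.fun:b=r
    return b.x,-b.fun
E
python3 - <<'E'
from wf import *
np.set_printoptions(precision=2,suppress=True)
a=np.load('w1.npy');pose=(a[:,:3],a[:,3]);S=8
im=cv2.imread('pics/w1.png');lo=(232,150)
cr=cv2.resize(im[150:220,232:280],None,fx=S,fy=S,interpolation=cv2.INTER_CUBIC).astype(int)
g=cr[...,1]-cr[...,2]
m=(g<14).astype(np.uint8);n,l,st,ce=cv2.connectedComponentsWithStats(m);k=l[(190-150)*S,(248-232)*S]
q=(l==k).astype(np.uint8);cs,_=cv2.findContours(q,0,1);q[:]=0;cv2.drawContours(q,cs,-1,1,-1)
x,f=wfit(q>0,lo,S,pose,50,30,2,52,[455,127,29]);print(x,f)
v=cr.astype(np.uint8).copy();cv2.drawContours(v,cs,-1,(0,0,255),1)
for p,c in((x,(255,0,0)),([455,127,29],(0,255,255))):
    cv2.polylines(v,[np.round(hullw(p,pose,50,30,2,52,lo,S)).astype(np.int32)],True,c,1)
cv2.imwrite('pics/w1f.png',v)
E
```

```text
[453.83 128.89  28.79] 0.9574599027870232
```

View pics/w1f.png

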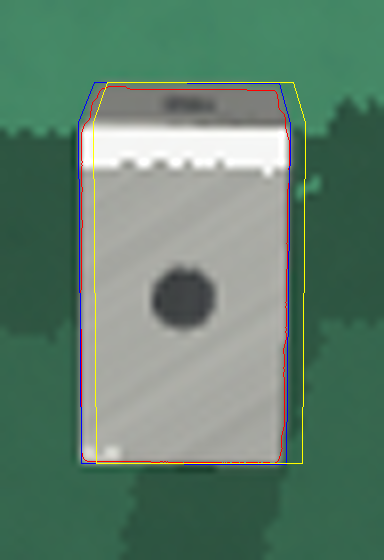

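```bash
python3 -m handwheel '[[0.65,[-1.4,10,-4.0],[0,0,0]],[0.65,[0,30,0],[0,0,0]],[0.65,[0,30,0],[0,0,0]],[0.65,[0,30,0],[0,0,0]],[0.65,[0,25,0],[0,0,0]],[0.65,[0,20,0],[0,0,0]],[0.65,[0,15,0],[0,0,0]],[0.65,[0,8,0],[0,0,0]],[0.65,[0,3.5,0],[0,0,0]],[0.65,[0,0,0],[0,0,0]]]' 40
python3 - <<'E'
from h import *
snap('wrist','w2.png')
E
```

```text
time_s: 3.83
ee_pos: [453.4, 129.0, 16.0]
ee_rot: [-90.0, -0.1, -150.9]
force: [-0.4, -0.2, 0.6]
gripper_width: 59.0
```

View pics/w2.png

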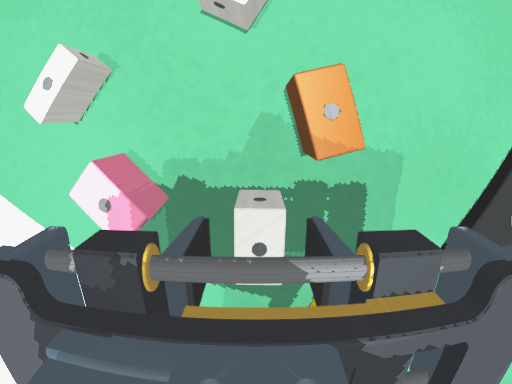

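```bash
python3 -m handwheel '[[0.2,[0,0,0],[0,0,0]],[0.2,[0,0,0],[0,0,0]],[0.2,[0,0,0],[0,0,0]],[0.2,[0,0,0],[0,0,0]],[0.2,[0,0,0],[0,0,0]],[0.2,[0,0,0],[0,0,0]],[0.2,[0,0,0],[0,0,0]],[0.2,[0,0,0],[0,0,0]],[0.2,[0,0,0],[0,0,0]],[0.2,[0,0,0],[0,0,0]]]' 45
```

```text
time_s: 4.72
ee_pos: [454.2, 129.0, 17.0]
ee_rot: [-90.0, 0.0, -150.9]
force: [-0.1, -0.1, 5.6]
gripper_width: 29.7
```

```bash
python3 -m handwheel '[[0.2,[0,-20,0],[0,0,0]],[0.2,[0,-30,0],[0,0,0]],[0.2,[0,-30,0],[0,6.4,0]],[0.2,[0,-15,0],[0,6.4,0]],[0.2,[0,0,0],[0,6.4,0]],[0.2,[0,0,0],[0,6.4,0]],[0.2,[0,0,0],[0,6.4,0]],[0.2,[0,0,0],[0,6.3,0]],[0.2,[0,0,0],[0,0,0]],[0.2,[0,0,0],[0,0,0]]]'
python3 -m handwheel '[[0.2,[-13.4,0,26.8],[0,0,0]],[0.2,[-13.4,0,26.8],[0,0,0]],[0.2,[-13.4,0,26.8],[0,0,0]],[0.2,[-13.4,0,26.8],[0,0,0]],[0.2,[-13.4,0,26.8],[0,0,0]],[0.2,[-13.4,0,26.8],[0,0,0]],[0.2,[-13.4,0,26.8],[0,0,0]],[0.2,[-13.4,0,26.8],[0,0,0]],[0.2,[0,0,0],[0,0,0]],[0.2,[0,0,0],[0,0,0]]]'
python3 - <<'E'
from h import *
np.set_printoptions(precision=3,suppress=True)
pose=toolR();print(pose,env.state()['force'])
np.save('w3.npy',np.c_[pose[0],pose[1]])
snap('wrist','w3.png')
E
```

```text
time_s: 5.55
ee_pos: [453.2, 128.8, 111.0]
ee_rot: [-90.0, -0.1, 170.9]
force: [-0.2, 0.7, -1.1]
gripper_width: 29.6
time_s: 6.38
ee_pos: [525.1, -100.9, 111.0]
ee_rot: [-90.0, -0.1, 170.7]
force: [-0.1, 1.0, -1.5]
gripper_width: 29.3
(array([[-0.987, -0.001, -0.161],
       [ 0.161,  0.   , -0.987],
       [ 0.001, -1.   , -0.   ]]), array([ 525.097, -100.943,  111.007])) [-0.054  1.023 -1.507]
```

View pics/w3.png

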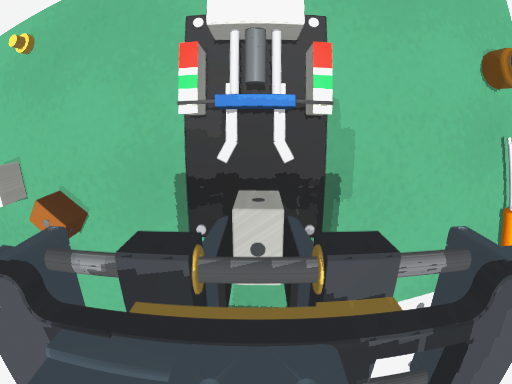

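```bash
cat > jf.py <<'E'
from wf import *
from scipy.optimize import least_squares
np.set_printoptions(precision=2,suppress=True)
import sys
tag=sys.argv[1]; r0,r1=int(sys.argv[2]),int(sys.argv[3])
a=np.load(tag+'.npy');pose=(a[:,:3],a[:,3])
im=cv2.imread(f'pics/{tag}.png').astype(int)
d=im[...,1]-im[...,2]  # green-red large on mat
L=[];Rr=[]
for r in range(r0,r1):
    row=d[r].astype(float)
    # from centre 257 outward: first transition bed->mat (threshold), search
    for sgn,lo,out in((-1,205,L),(1,310,Rr)):
        c=lo
        while 150<c<365 and row[c]<25: c+=sgn
        # subpixel
        p,q=row[c-sgn],row[c]
        out.append((c-sgn+sgn*(25-p)/(q-p+1e-9),r))
L=np.array(L);Rr=np.array(Rr)
PL=np.array([wplane(u,20,pose) for u in L]);PR=np.array([wplane(u,20,pose) for u in Rr])
def res(p):
    an=np.radians(p[1]);n=np.array([-np.sin(an),np.cos(an)])
    return np.r_[PL[:,:2]@n-p[0]-70,PR[:,:2]@n-p[0]+70]
s=least_squares(res,[0,-9.5],loss='soft_l1');p=s.x;rr=res(p)
print('offset',p,'rms',np.sqrt(np.mean(rr**2)),'meanL,R',np.median(rr[:len(PL)]),np.median(rr[len(PL):]))
an=np.radians(p[1]);u=np.array([np.cos(an),np.sin(an)]);n=np.array([-u[1],u[0]])
print('tcp lateral err (tcp-line)',pose[1][:2]@n-p[0])
print('tool yaw (−x axis)',np.degrees(np.arctan2(-pose[0][1,0],-pose[0][0,0])))
# fence top front edge: blue region lowest row at z=20+52
b=(im[...,0]-im[...,2]>60)
b[:,:150]=0;b[:,380:]=0;b[:60]=0;b[220:]=0
ys,xs=np.where(b);print('blue',xs.min(),xs.max(),ys.min(),ys.max())
for col in(225,240,255,270,285):
    q=np.where(b[:,col])[0];
    if len(q): print(col,q.min(),q.max(),'face x if bottom edge z=72:',wplane((col,q.max()+.5),72,pose)[:2]@u,' top back:',wplane((col,q.min()-.5),72,pose)[:2]@u,'tcp',pose[1][:2]@u)
E
python3 jf.py w3 110 185
python3 - <<'E'
import cv2
a=cv2.imread('pics/w3.png');cv2.imwrite('pics/w3z.png',cv2.resize(a[10:230,160:360],None,fx=2.7,fy=2.7,interpolation=cv2.INTER_CUBIC))
E
```

```text
offset [-10.18  -9.49] rms 1.339056716577544 meanL,R -0.7167503576079781 0.7187820554903652
tcp lateral err (tcp-line) -2.813099358162807
tool yaw (−x axis) -9.277600417665903
blue 179 331 75 106
225 94 106 face x if bottom edge z=72: 620.2435278697825  top back: 630.6953283101749 tcp 534.5532557732139
240 94 106 face x if bottom edge z=72: 620.0684337611882  top back: 630.4906849071871 tcp 534.5532557732139
255 94 106 face x if bottom edge z=72: 620.0201499248432  top back: 630.4304863795492 tcp 534.5532557732139
270 94 106 face x if bottom edge z=72: 620.097840712764  top back: 630.5137522366741 tcp 534.5532557732139
285 94 106 face x if bottom edge z=72: 620.3021766207256  top back: 630.7412226257293 tcp 534.5532557732139
```

View pics/w3z.png

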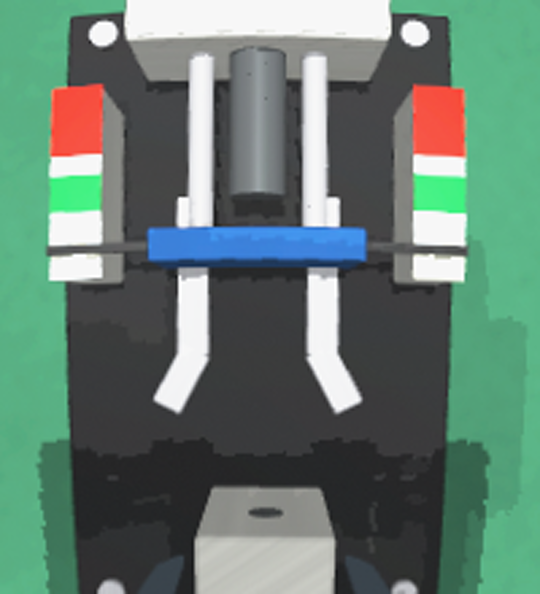

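```bash
cat > rel.py <<'E'
from wf import *
np.set_printoptions(precision=2,suppress=True)
a=np.load('w3.npy');pose=(a[:,:3],a[:,3])
an=np.radians(-9.45);n=np.array([-np.sin(an),np.cos(an)]);u=np.array([np.cos(an),np.sin(an)])
f=lambda c,r,z:(lambda P:np.array([P@u,P@n]))(wplane(((c+.5)/2.7-.5+160,(r+.5)/2.7-.5+10),z,pose)[:2])
for c,r,z in((208,290,28),(308,290,28),(207,345,28),(309,345,28),(154,404,28),(362,404,28),(195,540,146),(333.5,540,146),(211,487,146),(323,487,146),(149,262,72),(366,262,72)): print(c,r,z,f(c,r,z))
print(pose[1][:2]@u,pose[1][:2]@n)
E
python3 rel.py
```

```text
208 290 28 [612.9    6.54]
308 290 28 [612.93 -27.97]
207 345 28 [593.65   6.96]
309 345 28 [593.7  -28.46]
154 404 28 [573.02  25.88]
362 404 28 [573.15 -47.38]
195 540 146 [557.63   1.58]
333.5 540 146 [557.7  -27.66]
211 487 146 [569.08  -1.97]
323 487 146 [569.14 -25.19]
149 262 72 [620.27  20.78]
366 262 72 [620.31 -42.53]
534.5443381639261 -13.359268356023751
```

```bash
python3 -m handwheel '[[0.2,[0,10,-2.3],[0,0.2,0]],[0.2,[0,20,0],[0,0,0]],[0.2,[0,20,0],[0,0,0]],[0.2,[0,12,0],[0,0,0]],[0.2,[0,6,0],[0,0,0]],[0.2,[0,4,0],[0,0,0]],[0.2,[0,2,0],[0,0,0]],[0.2,[0,1,0],[0,0,0]],[0.2,[0,0,0],[0,0,0]],[0.2,[0,0,0],[0,0,0]]]'
python3 -m handwheel '[[0.2,[0,0.5,0],[0,0,0]],[0.2,[0,0,0],[0,0,0]],[0.2,[0,0,0],[0,0,0]],[0.2,[0,0,0],[0,0,0]],[0.2,[0,0,0],[0,0,0]],[0.2,[0,0,0],[0,0,0]],[0.2,[0,0,0],[0,0,0]],[0.2,[0,0,0],[0,0,0]],[0.2,[0,0,0],[0,0,0]],[0.2,[0,0,0],[0,0,0]]]'
python3 - <<'E'
from h import *
np.set_printoptions(precision=3,suppress=True)
pose=toolR();print(pose,env.state()['force'],env.state()['time_s'])
np.save('w4.npy',np.c_[pose[0],pose[1]])
snap('wrist','w4.png')
a=cv2.imread('pics/w4.png');cv2.imwrite('pics/w4z.png',cv2.resize(a[20:240,160:360],None,fx=2.7,fy=2.7,interpolation=cv2.INTER_CUBIC))
E
```

```text
time_s: 7.27
ee_pos: [526.1, -97.6, 37.3]
ee_rot: [-90.0, 0.1, 170.6]
force: [0.4, -0.1, -1.7]
gripper_width: 29.4
time_s: 8.1
ee_pos: [525.6, -97.6, 36.1]
ee_rot: [-90.0, 0.0, 170.6]
force: [-0.0, 0.0, -1.7]
gripper_width: 29.5
(array([[-0.986,  0.   , -0.164],
       [ 0.164, -0.   , -0.986],
       [-0.   , -1.   ,  0.   ]]), array([525.591, -97.592,  36.125])) [-0.011  0.002 -1.687] 8.1
```

View pics/w4z.png

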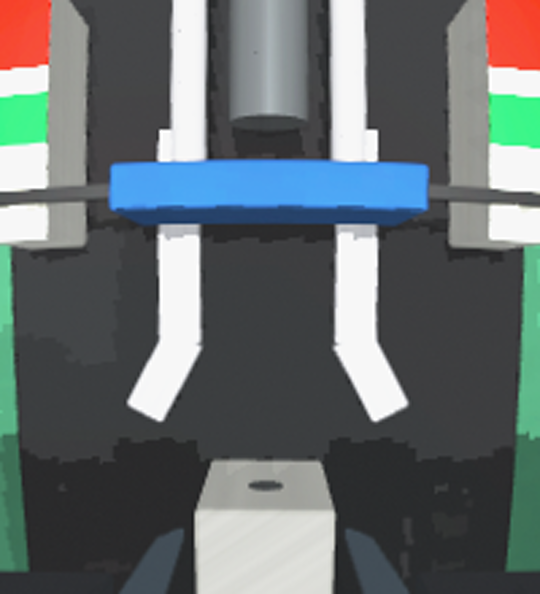

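```bash
python3 -m handwheel '[[0.2,[0,0.4,0],[0,0,0]],[0.2,[0,0.3,0],[0,0,0]],[0.2,[0,0.3,0],[0,0,0]],[0.2,[0,0,0],[0,0,0]],[0.2,[0,0,0],[0,0,0]],[0.2,[0,0,0],[0,0,0]],[0.2,[0,0,0],[0,0,0]],[0.2,[0,0,0],[0,0,0]],[0.2,[0,0,0],[0,0,0]],[0.2,[0,0,0],[0,0,0]]]'
```

```text
time_s: 8.98
ee_pos: [525.6, -97.6, 35.1]
ee_rot: [-90.0, -0.0, 170.6]
force: [0.6, 0.7, -1.5]
gripper_width: 29.4
```

```bash
python3 -m handwheel '[[0.2,[0,0.4,0],[0,0,0]],[0.2,[0,0,0],[0,0,0]],[0.2,[0,0,0],[0,0,0]],[0.2,[0,0,0],[0,0,0]],[0.2,[0,0.4,0],[0,0,0]],[0.2,[0,0,0],[0,0,0]],[0.2,[0,0,0],[0,0,0]],[0.2,[0,0,0],[0,0,0]],[0.2,[0,0,0],[0,0,0]],[0.2,[0,0,0],[0,0,0]]]'
```

```text
time_s: 9.82
ee_pos: [525.6, -97.6, 35.0]
ee_rot: [-90.0, 0.0, 170.6]
force: [-2.3, 0.3, 5.6]
gripper_width: 29.6
```

```bash
python3 -m handwheel '[[0.2,[-2,0,0],[0,0,0]],[0.2,[-3,0,0],[0,0,0]],[0.2,[-4,0,0],[0,0,0]],[0.2,[-4,0,0],[0,0,0]],[0.2,[-4,0,0],[0,0,0]],[0.2,[-4,0,0],[0,0,0]],[0.2,[-4,0,0],[0,0,0]],[0.2,[-3,0,0],[0,0,0]],[0.2,[-2,0,0],[0,0,0]],[0.2,[0,0,0],[0,0,0]]]'
python3 - <<'E'
from h import *
np.set_printoptions(precision=3,suppress=True)
pose=toolR();print(pose[1],env.state()['force'],env.state()['time_s'])
np.save('w5.npy',np.c_[pose[0],pose[1]])
snap('wrist','w5.png')
a=cv2.imread('pics/w5.png');cv2.imwrite('pics/w5z.png',cv2.resize(a[20:240,160:360],None,fx=2.7,fy=2.7,interpolation=cv2.INTER_CUBIC))
E
```

```text
time_s: 10.65
ee_pos: [552.9, -102.3, 35.1]
ee_rot: [-90.0, -0.3, 170.6]
force: [-7.3, 1.6, 10.9]
gripper_width: 29.2
[ 552.915 -102.282   35.105] [-7.276  1.6   10.888] 10.65
```

View pics/w5z.png

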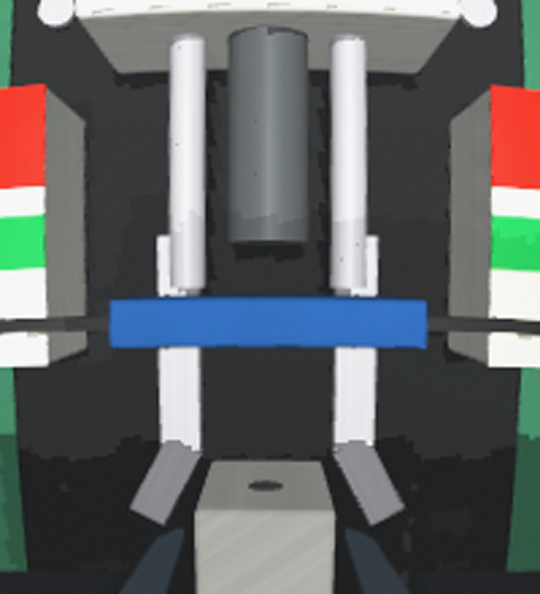

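```bash
python3 -m handwheel '[[0.2,[-2,-0.4,0],[0,0,0]],[0.2,[-4,0,0],[0,0,0]],[0.2,[-4,0,0],[0,0,0]],[0.2,[-4,0,0],[0,0,0]],[0.2,[-4,0,0],[0,0,0]],[0.2,[-4,0,0],[0,0,0]],[0.2,[-4,0,0],[0,0,0]],[0.2,[-3,0,0],[0,0,0]],[0.2,[-2,0,0],[0,0,0]],[0.2,[0,0,0],[0,0,0]]]'
python3 - <<'E'
from h import *
np.set_printoptions(precision=3,suppress=True)
pose=toolR();print(pose[1],env.state()['force'],env.state()['time_s'])
np.save('w6.npy',np.c_[pose[0],pose[1]])
snap('wrist','w6.png')
a=cv2.imread('pics/w6.png');cv2.imwrite('pics/w6z.png',cv2.resize(a[50:240,140:380],None,fx=3,fy=3,interpolation=cv2.INTER_CUBIC))
E
```

```text
time_s: 11.53
ee_pos: [584.7, -107.5, 35.1]
ee_rot: [-90.0, -0.2, 170.6]
force: [-4.6, 0.8, 6.9]
gripper_width: 29.6
[ 584.7   -107.503   35.095] [-4.595  0.801  6.906] 11.5333
```

View pics/w6z.png

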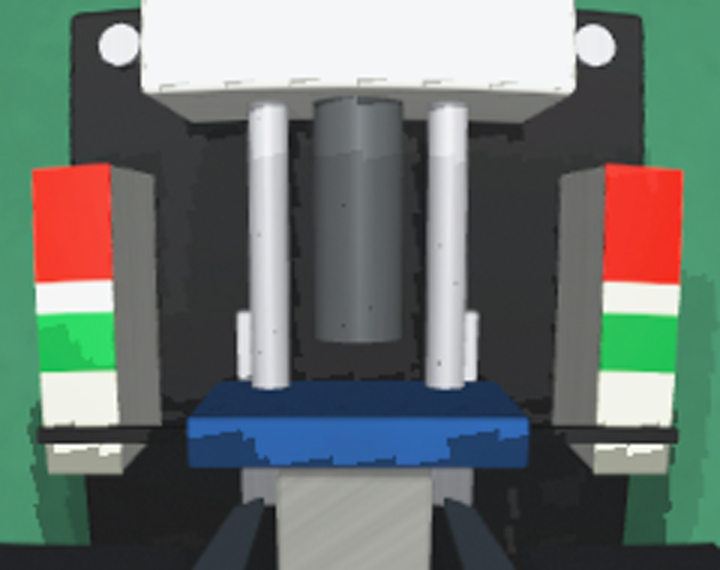

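```bash
python3 -m handwheel '[[0.2,[-2,0,0],[0,0,0]],[0.2,[-2,0,0],[0,0,0]],[0.2,[-2,0,0],[0,0,0]],[0.2,[-2,0,0],[0,0,0]],[0.2,[-2,0,0],[0,0,0]],[0.2,[-2,0,0],[0,0,0]],[0.2,[-2,0,0],[0,0,0]],[0.2,[-1,0,0],[0,0,0]],[0.2,[-1,0,0],[0,0,0]],[0.2,[0,0,0],[0,0,0]]]'
cat > look.py <<'E'
import sys
from h import *
t=sys.argv[1]
np.set_printoptions(precision=3,suppress=True)
pose=toolR();s=env.state();print(pose[1],s['ee_rot'],s['force'],s['time_s'])
np.save(t+'.npy',np.c_[pose[0],pose[1]])
snap('wrist',t+'.png');snap('top',t+'t.png');snap('scene',t+'s.png')
a=cv2.imread(f'pics/{t}.png')[50:240,140:380];b=cv2.imread(f'pics/{t}s.png')[150:240,175:275]
cv2.imwrite(f'pics/{t}z.png',cv2.resize(a,None,fx=3,fy=3,interpolation=cv2.INTER_CUBIC))
cv2.imwrite(f'pics/{t}sz.png',cv2.resize(b,None,fx=6,fy=6,interpolation=cv2.INTER_CUBIC))
E
python3 look.py w7
```

```text
time_s: 12.42
ee_pos: [596.9, -109.6, 35.2]
ee_rot: [-90.0, -0.6, 170.6]
force: [-11.4, 2.2, 12.4]
gripper_width: 29.6
[ 596.889 -109.566   35.191] [-89.985  -0.564 170.59 ] [-11.431   2.209  12.424] 12.4167
```

View pics/w7z.png

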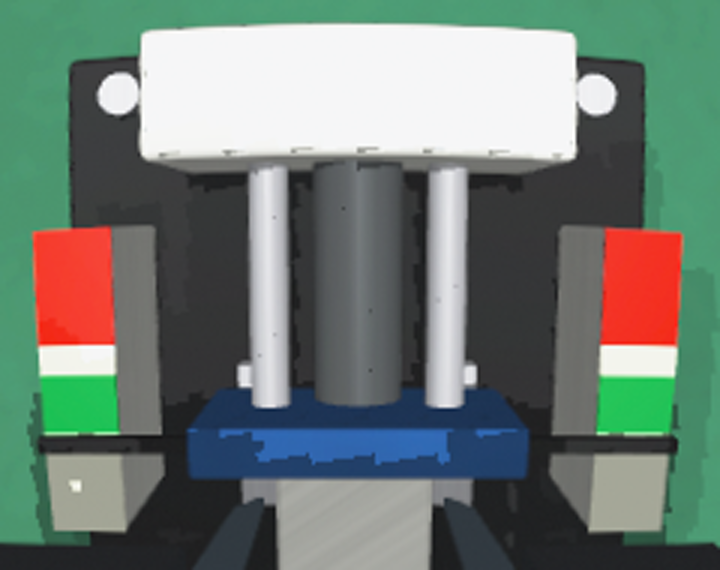

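View pics/w7sz.png

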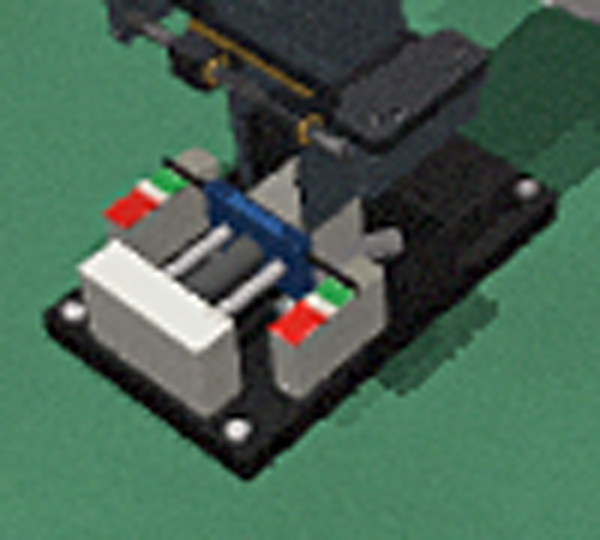

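```bash
python3 -m handwheel '[[0.2,[-1,-0.2,0],[0,0,0.2]],[0.2,[-1,0,0],[0,0,0.2]],[0.2,[-1,0,0],[0,0,0.2]],[0.2,[-1,0,0],[0,0,0]],[0.2,[-1,0,0],[0,0,0]],[0.2,[-1,0,0],[0,0,0]],[0.2,[-1,0,0],[0,0,0]],[0.2,[-1,0,0],[0,0,0]],[0.2,[0,0,0],[0,0,0]],[0.2,[0,0,0],[0,0,0]]]'
python3 look.py w8
```

```text
time_s: 13.4
ee_pos: [602.3, -110.4, 35.1]
ee_rot: [-90.0, -0.3, 170.6]
force: [-16.3, 1.7, 14.6]
gripper_width: 29.9
[ 602.285 -110.445   35.068] [-89.986  -0.261 170.602] [-16.291   1.737  14.614] 13.4
```

View pics/w8z.png

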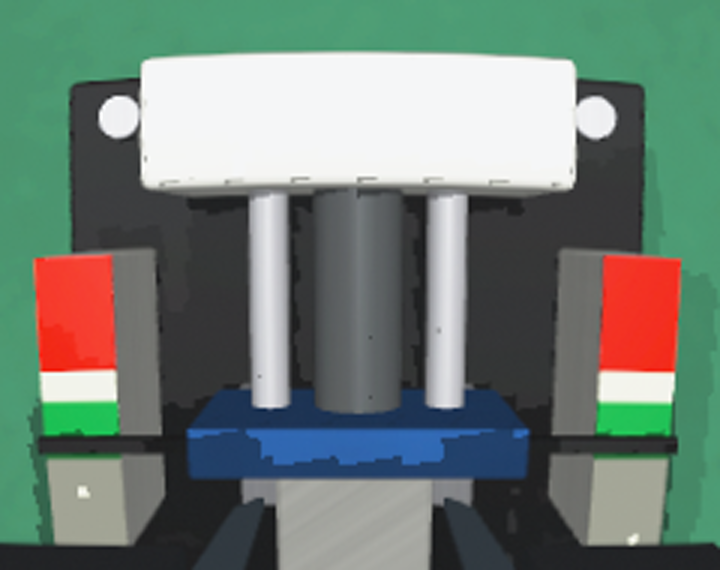

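View pics/w8sz.png

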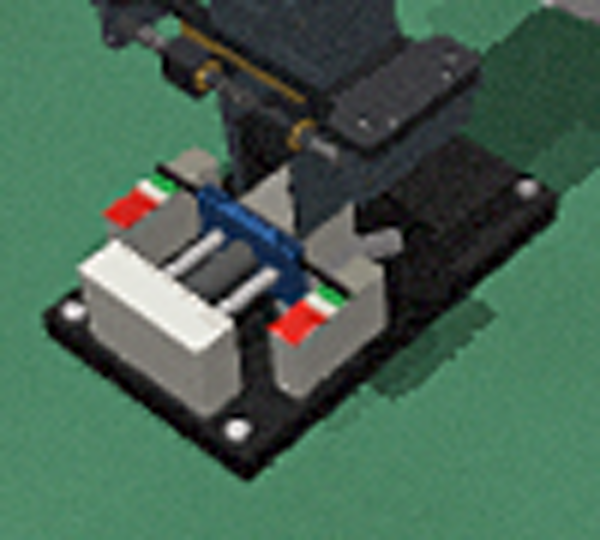

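```bash
python3 -m handwheel '[[0.2,[0,-0.2,0],[0,0,0.15]],[0.2,[-0.5,-0.2,0],[0,0,0.15]],[0.2,[-0.5,0,0],[0,0,0]],[0.2,[-0.5,0,0],[0,0,0]],[0.2,[-0.5,0,0],[0,0,0]],[0.2,[0,0,0],[0,0,0]],[0.2,[0,0,0],[0,0,0]],[0.2,[0,0,0],[0,0,0]],[0.2,[0,0,0],[0,0,0]],[0.2,[0,0,0],[0,0,0]]]'
python3 look.py w9
```

```text
time_s: 14.38
ee_pos: [603.3, -110.7, 35.1]
ee_rot: [-90.0, -0.1, 170.6]
force: [-17.0, 1.1, 14.6]
gripper_width: 29.9
[ 603.264 -110.658   35.067] [-89.983  -0.084 170.605] [-17.049   1.142  14.603] 14.3833
```

View pics/w9z.png

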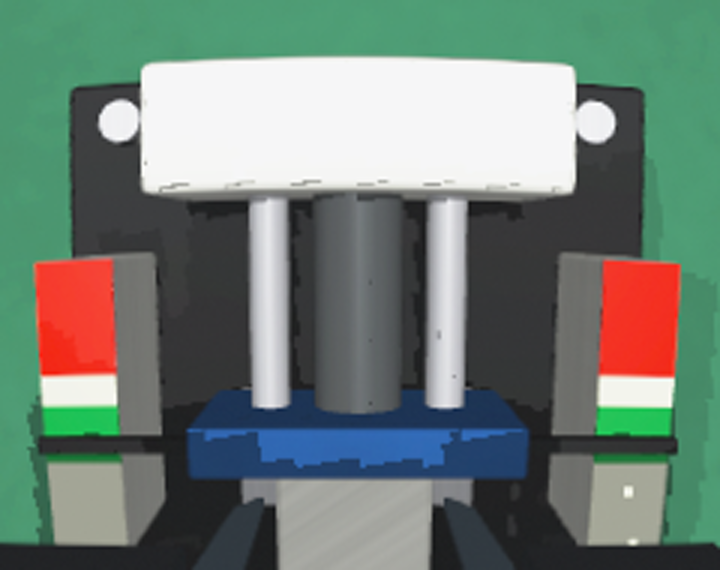

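```bash
python3 -m handwheel '[[0.2,[0,0,0],[0,0,0]],[0.2,[0,0,0],[0,0,0]],[0.2,[0,0,0],[0,0,0]],[0.2,[0,0,0],[0,0,0]],[0.2,[0,0,0],[0,0,0]],[0.2,[0,0,0],[0,0,0]],[0.2,[0,0,0],[0,0,0]],[0.2,[0,0,0],[0,0,0]],[0.2,[0,0,0],[0,0,0]],[0.2,[0,0,0],[0,0,0]]]'
python3 -m handwheel '[[0.2,[0,0,0],[0,0,0]],[0.2,[0,0,0],[0,0,0]],[0.2,[0,0,0],[0,0,0]],[0.2,[0,0,0],[0,0,0]],[0.2,[0,0,0],[0,0,0]],[0.2,[0,0,0],[0,0,0]],[0.2,[0,0,0],[0,0,0]],[0.2,[0,0,0],[0,0,0]],[0.2,[0,0,0],[0,0,0]],[0.2,[0,0,0],[0,0,0]]]'
python3 -m handwheel '[[0.2,[0,0,0],[0,0,0]],[0.2,[0,0,0],[0,0,0]],[0.2,[0,0,0],[0,0,0]],[0.2,[0,0,0],[0,0,0]],[0.2,[0,0,0],[0,0,0]],[0.2,[0,0,0],[0,0,0]],[0.2,[0,0,0],[0,0,0]],[0.2,[0,0,0],[0,0,0]],[0.2,[0,0,0],[0,0,0]],[0.2,[0,0,0],[0,0,0]]]'
python3 -m handwheel '[[0.2,[0,0,0],[0,0,0]],[0.2,[0,0,0],[0,0,0]],[0.2,[0,0,0],[0,0,0]],[0.2,[0,0,0],[0,0,0]],[0.2,[0,0,0],[0,0,0]],[0.2,[0,0,0],[0,0,0]],[0.2,[0,0,0],[0,0,0]],[0.2,[0,0,0],[0,0,0]],[0.2,[0,0,0],[0,0,0]],[0.2,[0,0,0],[0,0,0]]]'
python3 look.py w10; python3 -c "
import cv2
a=cv2.imread('pics/w10t.png');cv2.imwrite('pics/w10tz.png',cv2.resize(a[130:290,90:370],None,fx=2.8,fy=2.8,interpolation=cv2.INTER_CUBIC))"
```

```text
time_s: 15.37
ee_pos: [603.3, -110.6, 35.0]
ee_rot: [-90.0, -0.1, 170.6]
force: [-17.0, 2.2, 14.5]
gripper_width: 29.3
time_s: 16.2
ee_pos: [603.3, -110.7, 35.1]
ee_rot: [-90.0, -0.1, 170.6]
force: [-17.2, 1.1, 14.4]
gripper_width: 30.1
time_s: 17.03
ee_pos: [603.2, -110.7, 35.0]
ee_rot: [-90.0, -0.1, 170.6]
force: [-17.3, 1.6, 14.0]
gripper_width: 29.6
time_s: 17.87
ee_pos: [603.3, -110.6, 35.1]
ee_rot: [-90.0, -0.1, 170.6]
force: [-16.8, 2.1, 14.1]
gripper_width: 29.6
[ 603.274 -110.624   35.065] [-89.984  -0.084 170.609] [-16.788   2.119  14.107] 17.8667
```

View pics/w10z.png

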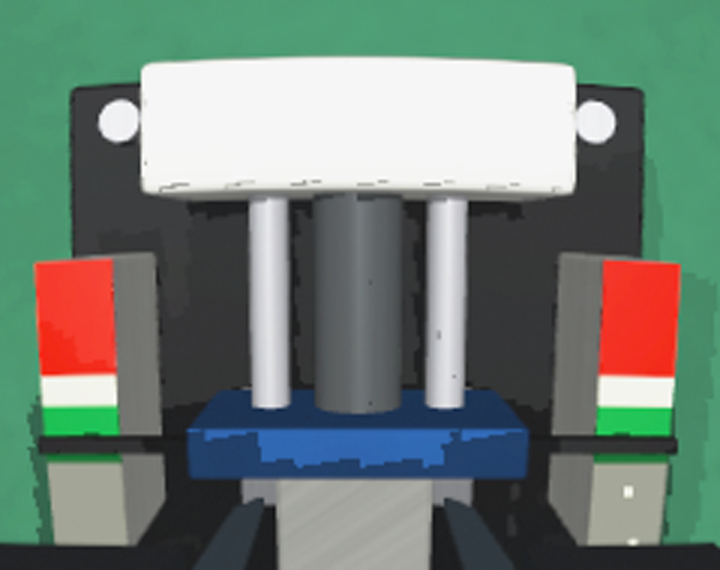

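View pics/w10tz.png

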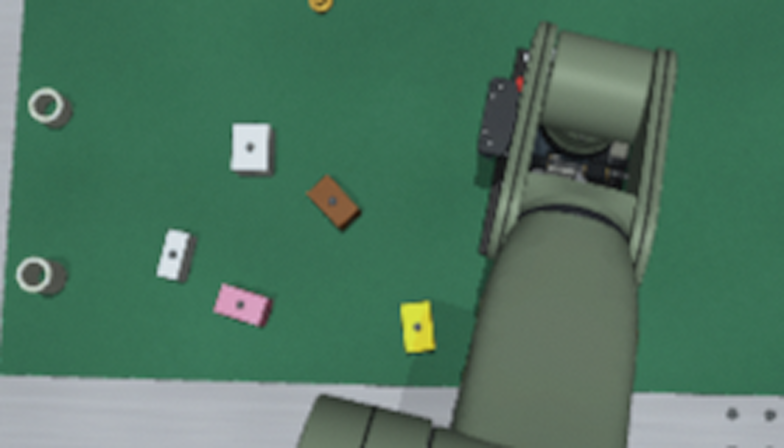

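View pics/w10sz.png

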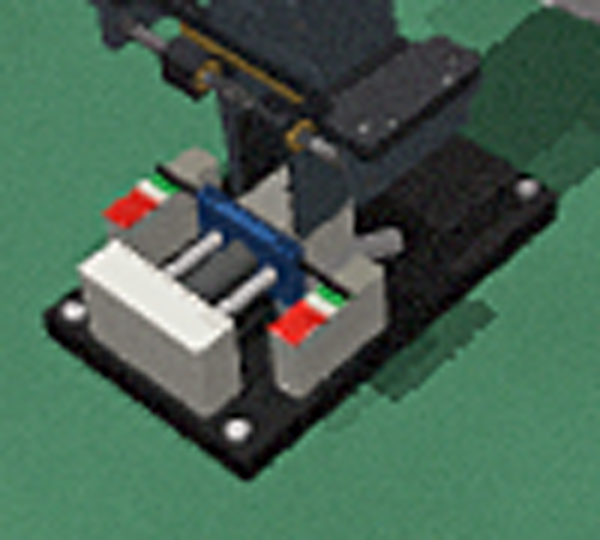

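```bash
python3 - <<'E'
from h import *
print(env.job_done())
print(env.state()['time_s'],env.state()['ee_pos'],env.state()['force'],env.state()['gripper_width'])
E
```

```text
the job is handed in; nothing more can be done
None
the job is handed in; nothing more can be done
```

I picked up the 30 mm aluminium block and set it flat on the jig's bed with a screw-hole end towards the fence. I slid it between the cheeks and pressed it into the sprung fence. I handed the job in at about 18 s, still gripping and pressing the block.

Last checks:
- **Pointers:** both stand in the green, at about 16–18 mm. The wrist picture reads about 16 mm, while the TCP position against the fence's rest position gives 17.7 mm. They never came near the red.
- **Hold:** I sent no motion for more than 3 s, and the TCP stayed within about 0.1 mm. The gripper reads 29.6 mm, and tool tilt is below 0.1°.
- **Forces:** the wrist showed about 17 N backwards, more than the spring alone would give. I put the rest down to friction on the bed, because the block is also pressed down with about 15 N.
- **Other things:** in the top view the other two blocks, the look-alikes and the sleeves stand where they were. The screwdriver, the jar and most of the fitting were outside the part of the view I checked.

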